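Hold the primer flask down in the filling dock

TASK

The coloured disc lying on the grey filling dock shows which primer is to be filled: take the flask whose cap has that colour, set it upright in the dock's sprung ring, and press it down until the ring is fully down at its stop. Finish while still holding the flask pressed down there with the gripper, and leave the other flasks and everything else on the table where they are.

Things in the scene. Friction and masses are not known exactly. Their poses are not given: they have to be found in the camera images.
- flask_red: loose round amber flask with a red cap, 0.25 kg, 120 mm tall, upright on the table. Origin: centre of its flat underside, z up its axis. 40 mm across at the base, 58 at height 14 mm, 68 (widest) at 34, then narrowing to a 26 mm neck from 72 to 85 mm; the cylindrical cap, 32 mm across, from 85 to 120 mm, is the place to grip from above
- flask_blue: loose round amber flask with a blue cap, 0.25 kg, 120 mm tall, upright on the table. Origin: centre of its flat underside, z up its axis. 40 mm across at the base, 58 at height 14 mm, 68 (widest) at 34, then narrowing to a 26 mm neck from 72 to 85 mm; the cylindrical cap, 32 mm across, from 85 to 120 mm, is the place to grip from above
- flask_yellow: loose round amber flask with a yellow cap, 0.25 kg, 120 mm tall, upright on the table. Origin: centre of its flat underside, z up its axis. 40 mm across at the base, 58 at height 14 mm, 68 (widest) at 34, then narrowing to a 26 mm neck from 72 to 85 mm; the cylindrical cap, 32 mm across, from 85 to 120 mm, is the place to grip from above
- tag_red: flat red colour disc, 44 mm across, 6 mm thick, fixed where it lies: one of the three discs lies on the dock's white spot (point dock_tag), the other two on the dark wooden tag rack beyond. Origin: centre of its underside
- tag_blue: flat blue colour disc, 44 mm across, 6 mm thick, fixed where it lies: one of the three discs lies on the dock's white spot (point dock_tag), the other two on the dark wooden tag rack beyond. Origin: centre of its underside
- tag_yellow: flat yellow colour disc, 44 mm across, 6 mm thick, fixed where it lies: one of the three discs lies on the dock's white spot (point dock_tag), the other two on the dark wooden tag rack beyond. Origin: centre of its underside
- dock: the filling dock: grey base plate 12 mm thick, 120 mm along its x, 205 mm along its y (from -70 to +135 mm), fixed to the table, carrying the sprung ring. Origin: under the ring's axis, at table height. The ring rides on two sprung posts 54 mm to either side of its axis along the dock's y, in black sleeves 18 mm across whose tops stand 6 mm above the ring's rim
- dock_tag (a point): the white disc spot on top of the dock's base plate, 105 mm along the dock's +y from the ring's axis; the disc lying here shows which colour to fill
- cradle_rim (a point): centre of the upper rim of the sprung aluminium ring, on its upright axis; moves with it; 74 mm above the table when up. Ring 22 mm high, 78 mm wide inside at the rim, tapering to a straight hole 58 mm wide from 12 mm below the rim, open below. A flask set upright in it seats on its belly, underside about 28 mm below the rim; nothing below hinders its travel
- cradle (a joint): how far the sprung ring is pressed down, m: 0 up, 0.024 at its lower stop. It stays up under a flask's weight alone; it takes about 3 N of push beyond that weight to start it and about 14 N to reach the stop, and it springs back when let go
- soles: bystander: black rubber shoe sole, about 265 x 85 mm, 10 mm thick, loose on the table. Origin at mid underside
- hammer: bystander: small hammer lying on the table, loose. Origin at mid underside
- last: bystander: green plastic shoe last, about 230 mm long, 85 mm high, loose. Origin at mid underside
- jar: bystander: jar with a black lid, 72 mm across, 85 mm high, loose. Origin: centre of its underside
Mind the look-alikes: they are no part of the job. Several things have the shape of the dock; the one meant has the colours described above.

How it is judged (in metres and radians):
On the way:
1. the flask of the disc's colour is lifted clear of the table (((horizontal distance between tag_red and dock_tag below 0.025 m and height (world z) of flask_red above 0.03 m and contact force between the fingers and flask_red above 2 N) or (horizontal distance between tag_blue and dock_tag below 0.025 m and height (world z) of flask_blue above 0.03 m and contact force between the fingers and flask_blue above 2 N) or (horizontal distance between tag_yellow and dock_tag below 0.025 m and height (world z) of flask_yellow above 0.03 m and contact force between the fingers and flask_yellow above 2 N))), for 0.1 s.
At the end, for the whole second after the job is handed in: The flask whose cap has the colour of the disc on the dock sits upright (within 8 degrees) and centred (within 6 mm) on its belly in the ring, the ring is pressed at least 18 mm of its 24 mm travel, and the gripper still bears on the flask and keeps it still (((horizontal distance between tag_red and dock_tag below 0.025 m and horizontal distance between flask_red and cradle_rim below 0.006 m and z of flask_red in the frame of cradle_rim between -0.035 and -0.021 m and angle between flask_red's own z axis and vertical below 0.14 rad and value of joint cradle above 0.018 m and contact force between flask_red and dock above 6 N and contact force between the fingers and flask_red above 3 N and linear speed of flask_red below 0.01 m/s) or (horizontal distance between tag_blue and dock_tag below 0.025 m and horizontal distance between flask_blue and cradle_rim below 0.006 m and z of flask_blue in the frame of cradle_rim between -0.035 and -0.021 m and angle between flask_blue's own z axis and vertical below 0.14 rad and value of joint cradle above 0.018 m and contact force between flask_blue and dock above 6 N and contact force between the fingers and flask_blue above 3 N and linear speed of flask_blue below 0.01 m/s) or (horizontal distance between tag_yellow and dock_tag below 0.025 m and horizontal distance between flask_yellow and cradle_rim below 0.006 m and z of flask_yellow in the frame of cradle_rim between -0.035 and -0.021 m and angle between flask_yellow's own z axis and vertical below 0.14 rad and value of joint cradle above 0.018 m and contact force between flask_yellow and dock above 6 N and contact force between the fingers and flask_yellow above 3 N and linear speed of flask_yellow below 0.01 m/s))); the arm keeps its last pose, push and grip.
It fails at once if the red flask is disturbed although another colour is called for (not (horizontal distance between tag_red and dock_tag below 0.025 m) and distance of flask_red from where it was at the start of the episode above 0.03 m).
It fails at once if the blue flask is disturbed although another colour is called for (not (horizontal distance between tag_blue and dock_tag below 0.025 m) and distance of flask_blue from where it was at the start of the episode above 0.03 m).
It fails at once if the yellow flask is disturbed although another colour is called for (not (horizontal distance between tag_yellow and dock_tag below 0.025 m) and distance of flask_yellow from where it was at the start of the episode above 0.03 m).
It fails at once if another thing on the table is disturbed (distance of any of soles, hammer, last, jar from where it was at the start of the episode above 0.03 m).
It also fails if it takes over 38 s, if anything falls off the work surface, if the arm or the gripper's body presses on something with over 40 N, if the wrist force passes 120 N, or if a joint passes its speed limit or range.

ROBOT

A 6-joint arm with a two-finger parallel gripper is mounted at the origin on the work surface. World frame = base frame: x ahead of the robot, y to its left, z up, the work surface at z = 0. Lengths are in mm, angles in degrees, forces in N, time in s.
With the tool pointing down it reaches from about 300 to 850 mm from the base axis. Payload 4.2 kg.
Tool frame: the origin (TCP) lies at the very end of the fingers, on their centre line; the grasp point (between the pads) lies 19 mm behind it (env.grasp_offset is the distance from the TCP to the grasp point, in mm); z points along the fingers, y is the line along which they close (so a half turn about z gives the same grasp; the last joint's range is limited). The gripper opens to 91 mm and grips with 3 to 60 N. Pads are 32 mm wide; open, the fingers measure 118 mm over their backs; the gripper's body (76 mm by 178 mm) begins 60 mm behind the grasp point.
Start: joints at [62.624, 18.312, 89.639, -0, 72.044, -1.146], TCP at [254.142, 515.808, 185.276] pointing down, gripper open.
Joint ranges: [-177.97, 177.97], [-48.28, 115.42], [12.27, 149.76], [-77.06, 257.06], [2.81, 150.46], [-146.56, 146.56]. Speed limits (degrees/s): [147.25, 147.25, 180, 180, 180, 180].

INTERFACE

Orientations are given as [roll, pitch, yaw] about the fixed x, y, z axes, in that order (R = Rz(yaw) Ry(pitch) Rx(roll)).
In Python, from workcell import env gives the robot as it stands. The module is installed in compiled form; this text tells all that it offers.
- The arm moves only by the tool send_rows, never from a script. Its argument "motion" is a list of rows, each an object of numbers: "tx", "ty", "tz": the shift along the tool's x, y, z in units of 500 mm (1.0 is 500 mm); "rx", "ry", "rz": the turn, a rotation vector about the tool's x, y, z in units of 30 degrees (1.0 is 30 degrees); "gripper": the closure, from -1 (fully open) to 1 (shut). In form: [{"tx": .., "ty": .., "tz": .., "rx": .., "ry": .., "rz": .., "gripper": ..}, ...]. A call has 1 to 12 rows; each row shifts and turns the commanded pose from where the row before left it, along the tool's axes as they then stand; what a row does not reach is not made up. A row lasts 1/8 s, in which the tool goes at most 62.5 mm and 10.7 degrees, less where a joint would pass 70% of its speed; a pose out of reach is approached as far as the arm can. A call with a number of a shift or a turn outside -1 to 1 is refused whole. A call with a gripper value outside its range is refused whole. The fingers move at their own pace and stop on an object; "grip_force" is the grip in N (left out, the last holds). Time passes only in rows, so rows that do not move let the fingers close. It gives the time, the measured TCP pose, the force, the opening and the grip force at its end, in the units of the state.
- env.state(): the state, without advancing time (a new reading comes with each control period).
- env.grab_frame(name): name is "scene" or "top" or "wrist"; returns a dict with "frame" (384x512x3 uint8, red, green, blue), "vertical_fov" (degrees; the focal length in pixels is half the picture's height over the tangent of half this angle, whatever the lens; pixels are square), "cx", "cy" (the principal point, pixels), "rvec" (rotation vector, rad) and "tvec" (3), from world to camera coordinates, as OpenCV has them; the wrist camera has in their place "T_tool_cam" (4x4, takes a point from camera to tool coordinates, whose origin is the TCP and whose axes are the flange's). Camera axes: x right, y down, z forward; pixel columns grow to the right and rows downward; lengths in mm; the calibration is good to about 2 mm. A picture is of the moment at which its call begins: read the wrist's pose just before it. There is no depth.
- env.job_done(): hands the job in; it is judged then, once.
The state is a dict: "time_s": time; "qpos": joint angles; "qvel": joint speeds; "effort": joint torques, N m; "ee_pos": TCP position; "ee_rot": TCP orientation; "force": force on the tool from outside, world axes, zero at the start; "torque": the same for the moment, N m; "gripper_width": finger opening in mm; "gripper_force": force on a finger pad.
Only numpy, scipy, OpenCV 4.12 (cv2) and the standard library are available. Lean on these libraries where they do the work, as an engineer would, in place of code of your own. Each camera call takes 0.05 s, during which the arm holds its last target. There are 200 camera calls.

## Working session

There is one attempt and no reset: what is moved stays moved. The work goes in short steps, Python scripts to look and compute and a tool call to move; the robot and the scene stay as the last step left them, time stands still between calls to the robot, and variables do not carry over. Pictures are saved under pics/ and viewed, at most 10 in all, crops included, and the job is handed in when it is done.

Besides the shell and the picture viewer there is one more tool, called after "Request:" as a command line: name --argument value ..., lists and objects as JSON in quotes. send_rows: Moves the arm, as the interface text tells. Shifts and turns lie within -1 to 1; 1 stands for 500 mm of shift or 30 degrees of turn. Its arguments: {"type":"object","properties":{"motion":{"type":"array"},"grip_force":{"type":"number"}},"required":["motion"]}

```bash
mkdir -p pics; cat > h.py <<'E'
import numpy as np, cv2
from workcell import env
from scipy.spatial.transform import Rotation as R
def grab(n):
    s=env.state(); d=env.grab_frame(n); f=d['frame']; H=f.shape[0]
    fl=H/2/np.tan(np.radians(d['vertical_fov']/2))
    K=np.array([[fl,0,d['cx']],[0,fl,d['cy']],[0,0,1]])
    if n=='wrist':
        T=np.eye(4);T[:3,:3]=R.from_euler('xyz',s['ee_rot'],degrees=True).as_matrix();T[:3,3]=s['ee_pos']
        C=T@np.array(d['T_tool_cam']); Rc=C[:3,:3]; o=C[:3,3]
    else:
        Rc=cv2.Rodrigues(np.array(d['rvec'],float))[0].T; o=-Rc@np.array(d['tvec'],float).ravel()
    return f,K,Rc,o
def ray(c,px,z):
    f,K,Rc,o=c; v=Rc@np.linalg.inv(K)@[px[0],px[1],1]; return o+v*(z-o[2])/v[2]
def proj(c,P):
    f,K,Rc,o=c; p=K@(Rc.T@(np.array(P)-o)); return p[:2]/p[2]
def save(f,n): cv2.imwrite('pics/'+n,cv2.cvtColor(f,cv2.COLOR_RGB2BGR))
def blobs(f,h0,h1,s=120,v=70,amin=30):
    h=cv2.cvtColor(f,cv2.COLOR_RGB2HSV)
    a=(h[...,0]>=h0)&(h[...,0]<=h1) if h0<=h1 else (h[...,0]>=h0)|(h[...,0]<=h1)
    m=(a&(h[...,1]>s)&(h[...,2]>v)).astype(np.uint8)
    n,l,st,ce=cv2.connectedComponentsWithStats(m)
    return [(ce[i].round(1),st[i]) for i in range(1,n) if st[i,4]>=amin]
E
python3 - <<'E'
from h import *
print(env.state()['ee_rot'], env.grasp_offset)
for n in('scene','top'):
    c=grab(n); save(c[0],n+'.png'); print(n,c[3],c[1][0,0])
    for nm,a in dict(red=(172,6),blue=(100,125),yel=(22,35)).items():
        for b in blobs(c[0],*a): print(nm,b, ray(c,b[0],18).round())
E
```

```text
[-1.79899464e+02 -1.03537793e-03  1.53771649e+02] 18.8
scene [983.23402611 208.43601724 975.04152143] 360.0372202373812
red (array([259. , 125.1]), array([ 232,  101,   60,   53, 1266], dtype=int32)) [ 255. -234.   18.]
red (array([175.5, 148.1]), array([172, 145,   8,   7,  46], dtype=int32)) [ 483. -425.   18.]
red (array([241.6, 295.3]), array([234, 287,  17,  17, 211], dtype=int32)) [789.  28.  18.]
blue (array([318.1,  34.4]), array([308,  26,  19,  18, 219], dtype=int32)) [-300. -273.   18.]
blue (array([222. , 285.8]), array([216, 280,  13,  13, 135], dtype=int32)) [794. -31.  18.]
yel (array([260.8, 172.6]), array([255, 167,  12,  15, 110], dtype=int32)) [ 425. -127.   18.]
yel (array([363.8, 287.8]), array([357, 281,  15,  15, 171], dtype=int32)) [607. 299.  18.]
top [ 270.08860937  -66.67124297 1441.95597118] 397.13390182296166
red (array([230.3, 127.8]), array([225, 122,  12,  12, 111], dtype=int32)) [788.  25.  18.]
red (array([342.6, 188. ]), array([338, 184,  10,  10,  70], dtype=int32)) [ 551. -385.   18.]
red (array([215. , 251.6]), array([203, 240,  28,  24, 238], dtype=int32)) [327.  79.  18.]
red (array([304. , 272.3]), array([ 270,  246,   65,   52, 1555], dtype=int32)) [ 251. -234.   18.]
blue (array([246. , 126.6]), array([241, 122,  11,  11, 100], dtype=int32)) [791. -34.  18.]
blue (array([305.8, 208.9]), array([301, 205,  10,   9,  69], dtype=int32)) [ 476. -248.   18.]
yel (array([156.7, 175.9]), array([151, 171,  12,  11, 104], dtype=int32)) [605. 296.  18.]
yel (array([264.5, 204.9]), array([260, 200,  10,  11,  93], dtype=int32)) [492. -99.  18.]
```

View pics/scene.png

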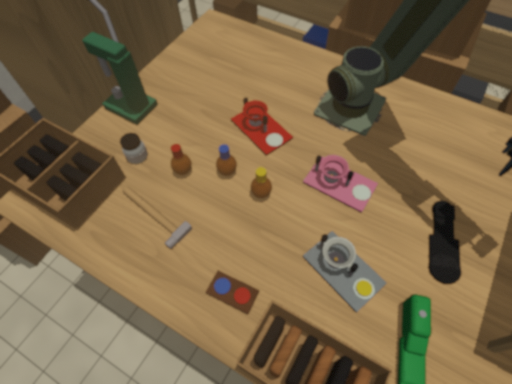

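View pics/top.png

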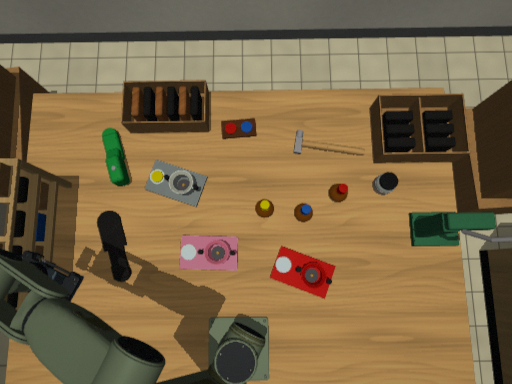

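The yellow disc lies on the grey dock: top (157,176), scene (364,288). The pink dock, top (209,252), and the red dock, top (303,272), have the same shape but the wrong colour. The caps are yellow at top (264,205), blue at (306,209) and red at (342,188), and the rack holds red at (230,128) and blue at (246,127). I therefore want the yellow flask and the grey dock. I'll measure both and check the choice in a crop.

```bash
python3 - <<'E'
from h import *
s=grab('scene');t=grab('top')
def tri(a,b):
    A=[];y=[]
    for c,p in((s,a),(t,b)):
        v=c[2]@np.linalg.inv(c[1])@[p[0],p[1],1]; v/=np.linalg.norm(v); M=np.eye(3)-np.outer(v,v); A.append(M); y.append(M@c[3])
    A=np.vstack(A); y=np.hstack(y); return np.linalg.lstsq(A,y,rcond=None)[0].round(1)
print('cap tri',tri((260.8,172.6),(264.5,204.9)),'top@113',ray(t,(264.5,204.9),113).round(1))
print('tag tri',tri((363.8,287.8),(156.7,175.9)),ray(t,(156.7,175.9),18).round(1))
print('ring', ray(t,(181,182),74).round(1), ray(s,(340,249),74).round(1))
print(np.array(env.state()['ee_pos']).round(1),(s[2][:,2]).round(2))
a=cv2.resize(t[0][150:220,135:285],(750,350),interpolation=2); b=cv2.resize(s[0][150:310,240:400],(350,350),interpolation=2)
save(np.hstack([cv2.resize(a,(440,205)),cv2.resize(b,(205,205))]) if 0 else a,'crop.png')
w=grab('wrist');print('cam offset',np.array(env.grab_frame('wrist')['T_tool_cam']).round(3),w[1][0,0])
E
```

```text
cap tri [477.8 -96.3 108.3] top@113 [477.5 -97.2 113. ]
tag tri [606.  298.4  13.5] [605.1 296.1  18. ]
ring [568.8 195.2  74. ] [563.7 199.6  74. ]
[254.  515.5 184.8] [-0.44 -0.27 -0.86]
cam offset [[ 0.00000e+00 -9.62000e-01 -2.72000e-01  7.71080e+01]
 [ 1.00000e+00  0.00000e+00 -1.00000e-03 -4.54000e-01]
 [ 1.00000e-03 -2.72000e-01  9.62000e-01 -1.99355e+02]
 [ 0.00000e+00  0.00000e+00  0.00000e+00  1.00000e+00]] 283.17603530536616
```

View pics/crop.png

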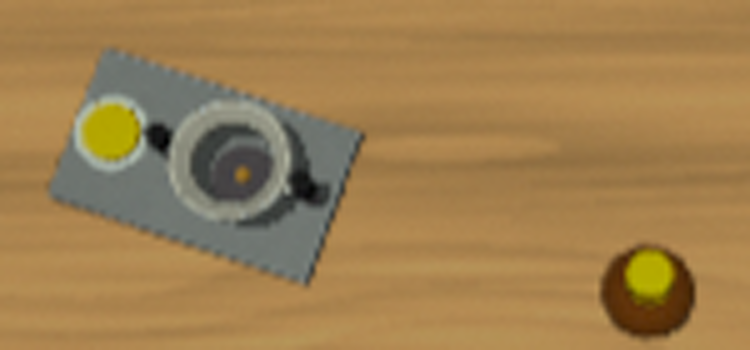

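The crop shows the yellow disc on the grey dock at (112,132), the ring centred near (230,160), and the yellow flask's cap at (649,274). I'll move above the flask.

Request:
send_rows --motion '[{"tx": -0.0786, "ty": -0.0751, "gripper": -1}, {"tx": -0.0786, "ty": -0.0751, "gripper": -1}, {"tx": -0.0786, "ty": -0.0751, "gripper": -1}, {"tx": -0.0786, "ty": -0.0751, "gripper": -1}, {"tx": -0.0786, "ty": -0.0751, "gripper": -1}, {"tx": -0.0786, "ty": -0.0751, "gripper": -1}, {"tx": -0.0786, "ty": -0.0751, "gripper": -1}, {"tx": -0.0786, "ty": -0.0751, "gripper": -1}, {"tx": -0.0786, "ty": -0.0751, "gripper": -1}, {"tx": -0.0786, "ty": -0.0751, "gripper": -1}, {"tx": -0.0786, "ty": -0.0751, "gripper": -1}, {"tx": -0.0786, "ty": -0.0751, "gripper": -1}]'

```text
invalid input at $.motion[0]: expected keys tx, ty, tz, rx, ry, rz, gripper
```

Request:
send_rows --motion '[{"gripper": -1}, {"gripper": -1}]'

```text
invalid input at $.motion[0]: expected keys tx, ty, tz, rx, ry, rz, gripper
```

```bash
cat > tool.py <<'E'
from h import *
def delta(P):
    s=env.state(); M=R.from_euler('xyz',s['ee_rot'],degrees=True).as_matrix()
    d=np.array(P)-s['ee_pos']; print('pose',np.round(s['ee_pos'],1),np.round(s['ee_rot'],2),'t',s['time_s'],'units',(M.T@d/500).round(4))
E
python3 - <<'E'
from tool import *
w=grab('wrist'); save(w[0],'w1.png')
for b in blobs(w[0],22,35): print(b, ray(w,b[0],120).round(1), ray(w,b[0],110).round(1))
print(w[3].round(1)); delta((477.5,-97,83))
E
```

```text
[184.7 549.4 384.3]
pose [254.1 515.7 185.1] [-179.98    0.    153.77] t 0.35 units [-0.9424 -0.9016  0.2045]
```

View pics/w1.png

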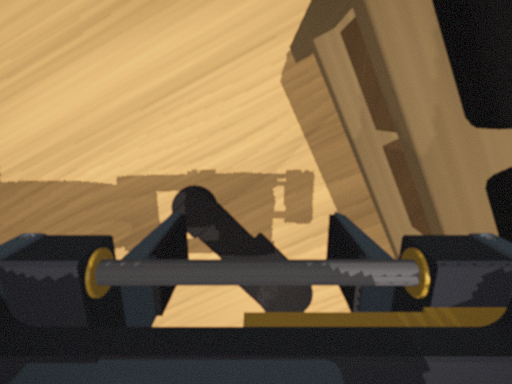

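The call was refused because every row needs all the keys, so the arm hasn't moved. The picture shows the sole below at (240,240).

Request:
send_rows --motion '[{"tx": -0.0786, "ty": -0.0751, "tz": 0, "rx": 0, "ry": 0, "rz": 0, "gripper": -1}, {"tx": -0.0786, "ty": -0.0751, "tz": 0, "rx": 0, "ry": 0, "rz": 0, "gripper": -1}, {"tx": -0.0786, "ty": -0.0751, "tz": 0, "rx": 0, "ry": 0, "rz": 0, "gripper": -1}, {"tx": -0.0786, "ty": -0.0751, "tz": 0, "rx": 0, "ry": 0, "rz": 0, "gripper": -1}, {"tx": -0.0786, "ty": -0.0751, "tz": 0, "rx": 0, "ry": 0, "rz": 0, "gripper": -1}, {"tx": -0.0786, "ty": -0.0751, "tz": 0, "rx": 0, "ry": 0, "rz": 0, "gripper": -1}, {"tx": -0.0786, "ty": -0.0751, "tz": 0, "rx": 0, "ry": 0, "rz": 0, "gripper": -1}, {"tx": -0.0786, "ty": -0.0751, "tz": 0, "rx": 0, "ry": 0, "rz": 0, "gripper": -1}, {"tx": -0.0786, "ty": -0.0751, "tz": 0, "rx": 0, "ry": 0, "rz": 0, "gripper": -1}, {"tx": -0.0786, "ty": -0.0751, "tz": 0, "rx": 0, "ry": 0, "rz": 0, "gripper": -1}, {"tx": -0.0786, "ty": -0.0751, "tz": 0, "rx": 0, "ry": 0, "rz": 0, "gripper": -1}, {"tx": -0.0786, "ty": -0.0751, "tz": 0, "rx": 0, "ry": 0, "rz": 0, "gripper": -1}]'

```text
time_s: 1.85
ee_pos: [478.5, -98.7, 185.5]
ee_rot: [180.0, 0.0, 153.7]
force: [0.5, -0.2, -0.5]
gripper_width: 91.5
gripper_force: 0.0
```

Request:
send_rows --motion '[{"tx": 0, "ty": 0, "tz": 0, "rx": 0, "ry": 0, "rz": 0, "gripper": -1}, {"tx": 0, "ty": 0, "tz": 0, "rx": 0, "ry": 0, "rz": 0, "gripper": -1}]'

```text
time_s: 2.1
ee_pos: [477.5, -96.4, 185.0]
ee_rot: [180.0, -0.1, 153.7]
force: [-0.0, -0.1, 0.8]
gripper_width: 91.0
gripper_force: 0.0
```

```bash
python3 - <<'E'
from tool import *
w=grab('wrist'); save(w[0],'w2.png')
for b in blobs(w[0],22,35): print(b, ray(w,b[0],120).round(1), ray(w,b[0],110).round(1))
print(w[3].round(1)); delta((477.5,-97,83))
E
```

```text
(array([258.6, 194.5]), array([243, 175,  32,  39, 985], dtype=int32)) [475.2 -94.2 120. ] [477.7 -95.4 110. ]
[408.3 -62.8 384.5]
pose [477.5 -95.9 185.1] [ 1.7998e+02 -5.0000e-02  1.5381e+02] t 2.15 units [-0.0013 -0.002   0.2042]
```

View pics/w2.png

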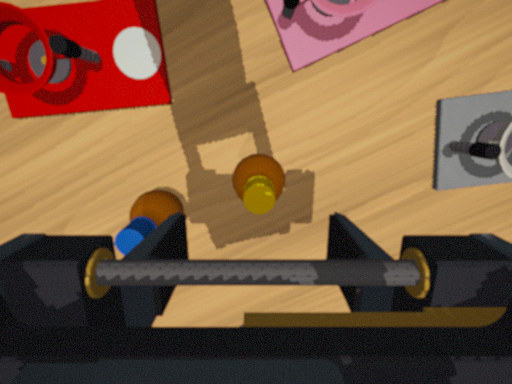

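The yellow flask is centred between the fingers with its cap at (259,195), at about (477,-95). The blue flask, at (140,230), stands about 140 mm away, which is clear of the fingers. I'll go down and grip.

Request:
send_rows --motion '[{"tx": 0, "ty": 0, "tz": 0.051, "rx": 0, "ry": 0, "rz": 0, "gripper": -1}, {"tx": 0, "ty": 0, "tz": 0.051, "rx": 0, "ry": 0, "rz": 0, "gripper": -1}, {"tx": 0, "ty": 0, "tz": 0.051, "rx": 0, "ry": 0, "rz": 0, "gripper": -1}, {"tx": 0, "ty": 0, "tz": 0.051, "rx": 0, "ry": 0, "rz": 0, "gripper": -1}, {"tx": 0, "ty": 0, "tz": 0, "rx": 0, "ry": 0, "rz": 0, "gripper": -1}, {"tx": 0, "ty": 0, "tz": 0, "rx": 0, "ry": 0, "rz": 0, "gripper": 1}, {"tx": 0, "ty": 0, "tz": 0, "rx": 0, "ry": 0, "rz": 0, "gripper": 1}, {"tx": 0, "ty": 0, "tz": 0, "rx": 0, "ry": 0, "rz": 0, "gripper": 1}, {"tx": 0, "ty": 0, "tz": 0, "rx": 0, "ry": 0, "rz": 0, "gripper": 1}, {"tx": 0, "ty": 0, "tz": 0, "rx": 0, "ry": 0, "rz": 0, "gripper": 1}, {"tx": 0, "ty": 0, "tz": 0, "rx": 0, "ry": 0, "rz": 0, "gripper": 1}, {"tx": 0, "ty": 0, "tz": 0, "rx": 0, "ry": 0, "rz": 0, "gripper": 1}]' --grip_force 40

```text
time_s: 3.65
ee_pos: [478.1, -96.8, 83.2]
ee_rot: [180.0, 0.0, 153.8]
force: [0.1, -0.8, 0.7]
gripper_width: 30.5
gripper_force: 40.0
```

Gripped at 30.5 mm, which matches the cap. I'll lift and go to a viewing spot beside the dock.

Request:
send_rows --motion '[{"tx": 0, "ty": 0, "tz": -0.05, "rx": 0, "ry": 0, "rz": 0, "gripper": 1}, {"tx": 0, "ty": 0, "tz": -0.07, "rx": 0, "ry": 0, "rz": 0, "gripper": 1}, {"tx": 0, "ty": 0, "tz": -0.07, "rx": 0, "ry": 0, "rz": 0, "gripper": 1}, {"tx": 0, "ty": 0, "tz": -0.06, "rx": 0, "ry": 0, "rz": 0, "gripper": 1}, {"tx": -0.02, "ty": 0.1, "tz": 0, "rx": 0, "ry": 0, "rz": 0, "gripper": 1}, {"tx": -0.02, "ty": 0.1, "tz": 0, "rx": 0, "ry": 0, "rz": 0, "gripper": 1}, {"tx": -0.02, "ty": 0.1, "tz": 0, "rx": 0, "ry": 0, "rz": 0, "gripper": 1}, {"tx": -0.02, "ty": 0.1, "tz": 0, "rx": 0, "ry": 0, "rz": 0, "gripper": 1}, {"tx": -0.02, "ty": 0.1, "tz": 0, "rx": 0, "ry": 0, "rz": 0, "gripper": 1}, {"tx": -0.02, "ty": 0.1, "tz": 0, "rx": 0, "ry": 0, "rz": 0, "gripper": 1}, {"tx": 0, "ty": 0, "tz": 0, "rx": 0, "ry": 0, "rz": 0, "gripper": 1}, {"tx": 0, "ty": 0, "tz": 0, "rx": 0, "ry": 0, "rz": 0, "gripper": 1}]'

```text
time_s: 5.15
ee_pos: [663.7, 145.4, 207.0]
ee_rot: [-179.9, -0.1, 153.8]
force: [-0.3, -1.0, -1.9]
gripper_width: 30.6
gripper_force: 40.0
```

```bash
python3 - <<'E'
from tool import *
w=grab('wrist'); save(w[0],'w3.png')
for b in blobs(w[0],22,35): print(b, ray(w,b[0],18).round(1))
print(proj(w,(567,197,74)))
delta((567,197,210))
E
```

```text
(array([344.2,  81.6]), array([328,  65,  33,  34, 884], dtype=int32)) [606.  296.9  18. ]
(array([257.2, 233.4]), array([ 232,  203,   51,   57, 2379], dtype=int32)) [745.2 104.3  18. ]
[261.20906647  84.60688025]
pose [663.7 145.  207.6] [-1.7991e+02 -7.0000e-02  1.5375e+02] t 5.2 units [ 0.2194  0.0078 -0.0045]
```

View pics/w3.png

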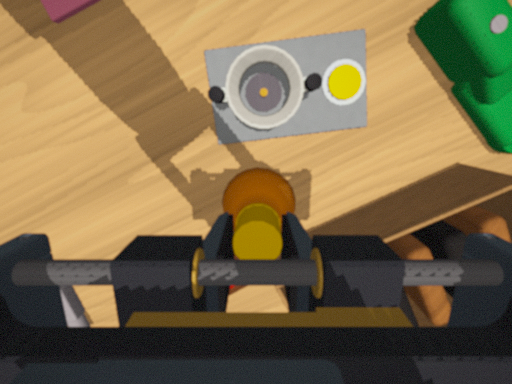

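The ring lies near (265,88), with the black sleeves at (216,95) and (313,82) and the yellow disc at (344,82). The flask hangs upright from the gripper. I'll measure the ring by its rim, the sleeves, and the disc.

```bash
python3 - <<'E'
from tool import *
w=grab('wrist'); f=w[0]
h=cv2.cvtColor(f,cv2.COLOR_RGB2HSV)
win=np.zeros(f.shape[:2],bool); win[35:140,200:327]=1
m=((h[...,1]<60)&(h[...,2]>150)&win).astype(np.uint8)
cs,hi=cv2.findContours(m,cv2.RETR_CCOMP,cv2.CHAIN_APPROX_NONE)
for c,q in zip(cs,hi[0]):
    if len(c)>60:
        P=np.array([ray(w,p,74)[:2] for p in c[:,0]])
        (x,y),r=cv2.minEnclosingCircle(P.astype(np.float32)); 
        A=np.c_[2*P,np.ones(len(P))]; s=np.linalg.lstsq(A,(P**2).sum(1),rcond=None)[0]
        print('hole' if q[3]>=0 else 'outer',(round(x,1),round(y,1)),round(r,1),'lsq',s[:2].round(1),np.sqrt(s[2]+s[0]**2+s[1]**2).round(1))
d=((h[...,2]<50)&win).astype(np.uint8)
n,l,st,ce=cv2.connectedComponentsWithStats(d)
for i in range(1,n):
    if st[i,4]>40: print('dark',ce[i].round(1),st[i],ray(w,ce[i],78).round(1))
t=grab('top'); 
for b in blobs(t[0],22,35): print(b[0],b[1][4],ray(t,b[0],235).round(1))
print(env.state()['ee_pos'])
E
```

```text
outer (574.6, 203.0) 79.3 lsq [574.9 206. ] 62.6
hole (600.1, 172.2) 23.0 lsq [588.9 182.5] 24.1
hole (592.7, 245.1) 16.6 lsq [591.6 246.2] 12.2
hole (571.5, 198.3) 29.5 lsq [570.  199.8] 26.7
[663.81851901 144.68131884 208.39151384]
```

```bash
python3 - <<'E'
from tool import *
w=grab('wrist'); f=w[0]; h=cv2.cvtColor(f,cv2.COLOR_RGB2HSV)
print(h[88,205:330:3,2], h[88,205:330:3,1]); print(h[36:142:3,265,2])
win=np.zeros(f.shape[:2],bool); win[35:140,200:327]=1
for v in(175,190):
  m=((h[...,1]<60)&(h[...,2]>v)&win).astype(np.uint8)
  m=cv2.morphologyEx(m,cv2.MORPH_OPEN,np.ones((3,3)))
  cs,hi=cv2.findContours(m,cv2.RETR_CCOMP,cv2.CHAIN_APPROX_NONE)
  for c,q in zip(cs,hi[0]):
    if len(c)>60:
        P=np.array([ray(w,p,74)[:2] for p in c[:,0]])
        for k in range(4):
            s=np.linalg.lstsq(np.c_[2*P,np.ones(len(P))],(P**2).sum(1),rcond=None)[0]; r=np.sqrt(s[2]+s[0]**2+s[1]**2)
            e=abs(np.hypot(*(P-s[:2]).T)-r); P=P[e<=max(2,np.percentile(e,85))]
        print(v,'hole' if q[3]>=0 else 'outer',s[:2].round(1),r.round(1),len(P),len(c))
for x0,x1,y0,y1 in((205,228,84,107),(302,325,70,95)):
    d=(h[y0:y1,x0:x1,2]<70); yy,xx=np.nonzero(d); p=(xx.mean()+x0,yy.mean()+y0); print('sleeve',p,d.sum(),ray(w,p,78).round(1))
E
```

```text
[225 213  71  54  53  86 204 216 204 194 193 164 130 163 120 120 120 121
 132 203 205 131 119 125 123 128 140 106 111 185 191 196 217 185  52  27
  46 102 152 184 226 192] [124 122  32  33  19   3   9  17  21  25  21  22  10   6  23  21  19  19
  33 153 155  31  15  27  21  18   5  10  23  23  23  22  15  19  34  76
  22   8   2   3   3  40]
[220 223 175 213 194 179 177 179 137 101  99 103 110 119 121 124 118 172
 224 220 131 122 125 120 124 147 159 200 201 205 214 113 164 167 182 226]
175 outer [571.2 198.6] 43.4 229 236
175 hole [571.4 198.4] 30.1 157 168
190 outer [571.2 198.5] 42.8 229 230
190 hole [567.2 200.9] 35.2 153 194
sleeve (np.float64(216.56140350877192), np.float64(94.2514619883041)) 171 [554.9 148.   78. ]
sleeve (np.float64(312.55837563451774), np.float64(81.51269035532995)) 197 [589.6 247.8  78. ]
```

```bash
python3 - <<'E'
from tool import *
from scipy.spatial.transform import Rotation as R
w=grab('wrist'); f=w[0]; h=cv2.cvtColor(f,cv2.COLOR_RGB2HSV)
s=env.state();M=R.from_euler('xyz',s['ee_rot'],degrees=True).as_matrix();p=np.array(s['ee_pos'])
print(f[160:245:3,258].tolist())
m=((h[...,0]<20)&(h[...,1]>170)).astype(np.uint8); m[:150]=0;m[215:]=0;m[:,:210]=0;m[:,305:]=0
m=cv2.morphologyEx(m,cv2.MORPH_OPEN,np.ones((3,3)))
print('belly bbox',cv2.boundingRect(m))
prof=[(0,20),(14,29),(24,32.8),(34,34),(44,32.5),(72,13)]
a=np.linspace(0,2*np.pi,180)
for off in(-6,-3,0,3,6):
    pts=[proj(w,p+M@np.array([off+r*np.cos(t),r*np.sin(t),83-z])) for z,r in prof for t in a]; pts=np.array(pts)
    cap=np.array([proj(w,p+M@np.array([off+16*np.cos(t),16*np.sin(t),83-120])) for t in a])
    print(off,'belly top',pts[:,1].min().round(1),'cols',pts[:,0].min().round(1),pts[:,0].max().round(1),'captop rows',cap[:,1].min().round(1),cap[:,1].max().round(1))
sc=grab('scene'); 
for b in blobs(sc[0],22,35): print(b[0],b[1],proj(sc,p+M@np.array([0,0,-19])))
E
```

```text
[[187, 148, 95], [148, 116, 71], [139, 104, 67], [110, 62, 17], [128, 66, 2], [140, 77, 15], [144, 82, 0], [147, 83, 2], [148, 79, 0], [153, 84, 7], [156, 87, 0], [152, 83, 0], [144, 75, 0], [139, 76, 0], [132, 82, 0], [147, 116, 0], [125, 98, 0], [128, 100, 0], [127, 100, 0], [129, 102, 0], [139, 109, 0], [170, 135, 0], [168, 133, 0], [167, 133, 0], [169, 135, 0], [167, 132, 0], [168, 134, 0], [168, 134, 0], [168, 133, 0]]
belly bbox (222, 168, 73, 47)
-6 belly top 171.6 cols 221.0 294.7 captop rows 228.3 274.4
-3 belly top 168.4 cols 220.9 294.8 captop rows 223.8 270.3
0 belly top 165.1 cols 220.8 295.0 captop rows 219.2 266.1
3 belly top 161.9 cols 220.7 295.1 captop rows 214.5 261.9
6 belly top 158.6 cols 220.6 295.2 captop rows 209.9 257.6
[307.4 249.5] [305 241   7  16  69] [311.25206704 247.50879574]
[363.7 287.8] [357 281  15  15 170] [311.25206704 247.50879574]
```

Request:
send_rows --motion '[{"tx": 0.054, "ty": 0.0035, "tz": 0, "rx": 0, "ry": 0, "rz": 0, "gripper": 1}, {"tx": 0.054, "ty": 0.0035, "tz": 0, "rx": 0, "ry": 0, "rz": 0, "gripper": 1}, {"tx": 0.054, "ty": 0.0035, "tz": 0, "rx": 0, "ry": 0, "rz": 0, "gripper": 1}, {"tx": 0.054, "ty": 0.0035, "tz": 0, "rx": 0, "ry": 0, "rz": 0, "gripper": 1}, {"tx": 0, "ty": 0, "tz": 0, "rx": 0, "ry": 0, "rz": 0, "gripper": 1}, {"tx": 0, "ty": 0, "tz": 0.03, "rx": 0, "ry": 0, "rz": 0, "gripper": 1}, {"tx": 0, "ty": 0, "tz": 0.03, "rx": 0, "ry": 0, "rz": 0, "gripper": 1}, {"tx": 0, "ty": 0, "tz": 0.03, "rx": 0, "ry": 0, "rz": 0, "gripper": 1}, {"tx": 0, "ty": 0, "tz": 0, "rx": 0, "ry": 0, "rz": 0, "gripper": 1}, {"tx": 0, "ty": 0, "tz": 0, "rx": 0, "ry": 0, "rz": 0, "gripper": 1}]'

```text
time_s: 6.7
ee_pos: [571.1, 199.8, 163.3]
ee_rot: [180.0, 0.0, 153.8]
force: [0.3, 0.5, -2.6]
gripper_width: 30.4
gripper_force: 40.0
```

```bash
python3 - <<'E'
from tool import *
delta((569.7,199.1,129))
w=grab('wrist'); s=grab('scene')
save(np.hstack([cv2.resize(w[0],(460,345)),cv2.resize(s[0][200:315,280:393],(339,345),interpolation=2)]),'w4.png')
E
```

```text
pose [571.1 199.8 163.3] [1.7998e+02 2.0000e-02 1.5376e+02] t 6.7 units [ 0.0019 -0.0024  0.0685]
```

View pics/w4.png

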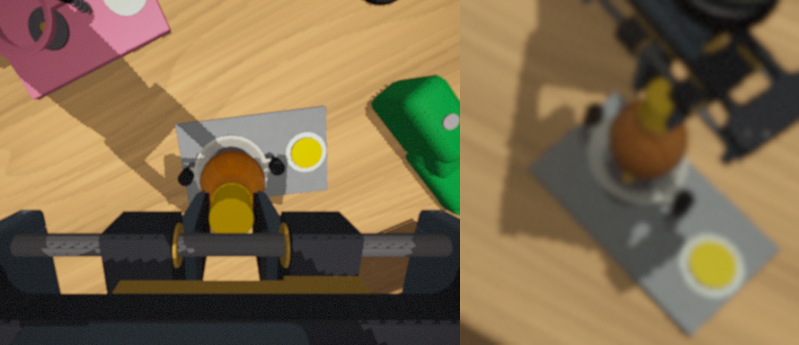

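The flask hangs centred over the ring: belly at (232,172) in the wrist view, sleeves at (186,176) and (277,165). I'll correct by 1 mm and lower to just before seating.

Request:
send_rows --motion '[{"tx": 0.002, "ty": -0.002, "tz": 0.016, "rx": 0, "ry": 0, "rz": 0, "gripper": 1}, {"tx": 0, "ty": 0, "tz": 0.016, "rx": 0, "ry": 0, "rz": 0, "gripper": 1}, {"tx": 0, "ty": 0, "tz": 0.016, "rx": 0, "ry": 0, "rz": 0, "gripper": 1}, {"tx": 0, "ty": 0, "tz": 0.016, "rx": 0, "ry": 0, "rz": 0, "gripper": 1}, {"tx": 0, "ty": 0, "tz": 0, "rx": 0, "ry": 0, "rz": 0, "gripper": 1}, {"tx": 0, "ty": 0, "tz": 0, "rx": 0, "ry": 0, "rz": 0, "gripper": 1}]'

```text
time_s: 7.55
ee_pos: [569.4, 199.2, 131.3]
ee_rot: [-180.0, 0.0, 153.8]
force: [0.5, 0.2, -2.4]
gripper_width: 30.4
gripper_force: 40.0
```

Request:
send_rows --motion '[{"tx": 0, "ty": 0, "tz": 0.012, "rx": 0, "ry": 0, "rz": 0, "gripper": 1}, {"tx": 0, "ty": 0, "tz": 0.012, "rx": 0, "ry": 0, "rz": 0, "gripper": 1}, {"tx": 0, "ty": 0, "tz": 0, "rx": 0, "ry": 0, "rz": 0, "gripper": 1}, {"tx": 0, "ty": 0, "tz": 0, "rx": 0, "ry": 0, "rz": 0, "gripper": 1}]'

```text
time_s: 8.05
ee_pos: [570.2, 199.2, 120.9]
ee_rot: [179.9, 0.1, 153.8]
force: [-0.8, -0.8, 8.1]
gripper_width: 30.7
gripper_force: 40.0
```

The force is rising as the spring should and the lateral force is small. I'll press on.

Request:
send_rows --motion '[{"tx": 0, "ty": 0, "tz": 0.01, "rx": 0, "ry": 0, "rz": 0, "gripper": 1}, {"tx": 0, "ty": 0, "tz": 0.01, "rx": 0, "ry": 0, "rz": 0, "gripper": 1}, {"tx": 0, "ty": 0, "tz": 0.008, "rx": 0, "ry": 0, "rz": 0, "gripper": 1}, {"tx": 0, "ty": 0, "tz": 0, "rx": 0, "ry": 0, "rz": 0, "gripper": 1}, {"tx": 0, "ty": 0, "tz": 0, "rx": 0, "ry": 0, "rz": 0, "gripper": 1}]'

```text
time_s: 8.68
ee_pos: [570.5, 199.1, 108.1]
ee_rot: [179.9, 0.2, 153.8]
force: [-1.8, -3.1, 13.0]
gripper_width: 30.4
gripper_force: 40.0
```

Request:
send_rows --motion '[{"tx": 0, "ty": 0, "tz": 0.005, "rx": 0, "ry": 0, "rz": 0, "gripper": 1}, {"tx": 0, "ty": 0, "tz": 0.004, "rx": 0, "ry": 0, "rz": 0, "gripper": 1}, {"tx": 0, "ty": 0, "tz": 0, "rx": 0, "ry": 0, "rz": 0, "gripper": 1}, {"tx": 0, "ty": 0, "tz": 0, "rx": 0, "ry": 0, "rz": 0, "gripper": 1}, {"tx": 0, "ty": 0, "tz": 0, "rx": 0, "ry": 0, "rz": 0, "gripper": 1}]'

```text
time_s: 9.3
ee_pos: [571.1, 199.0, 104.8]
ee_rot: [179.8, 0.3, 153.8]
force: [-2.9, -3.6, 16.6]
gripper_width: 30.8
gripper_force: 40.0
```

Request:
send_rows --motion '[{"tx": 0, "ty": 0, "tz": 0.004, "rx": 0, "ry": 0, "rz": 0, "gripper": 1}, {"tx": 0, "ty": 0, "tz": 0, "rx": 0, "ry": 0, "rz": 0, "gripper": 1}, {"tx": 0, "ty": 0, "tz": 0, "rx": 0, "ry": 0, "rz": 0, "gripper": 1}, {"tx": 0, "ty": 0, "tz": 0, "rx": 0, "ry": 0, "rz": 0, "gripper": 1}]'

```text
time_s: 9.8
ee_pos: [571.8, 198.9, 104.5]
ee_rot: [179.8, 0.4, 153.8]
force: [-5.1, -4.3, 25.3]
gripper_width: 30.7
gripper_force: 40.0
```

```bash
python3 - <<'E'
from tool import *
delta((569.7,199.1,105)); s=env.state(); print(s['force'],s['torque'])
w=grab('wrist'); s=grab('scene')
save(np.hstack([cv2.resize(w[0][90:282,130:386],(460,345),interpolation=2),cv2.resize(s[0][200:315,280:393],(339,345),interpolation=2)]),'w5.png')
E
```

```text
pose [571.8 198.9 104.5] [179.77   0.41 153.8 ] t 9.8 units [ 0.004  -0.0015 -0.001 ]
[-5.0942341  -4.32713756 25.34210881] [-1.22347671  0.84689318  0.02375148]
```

View pics/w5.png

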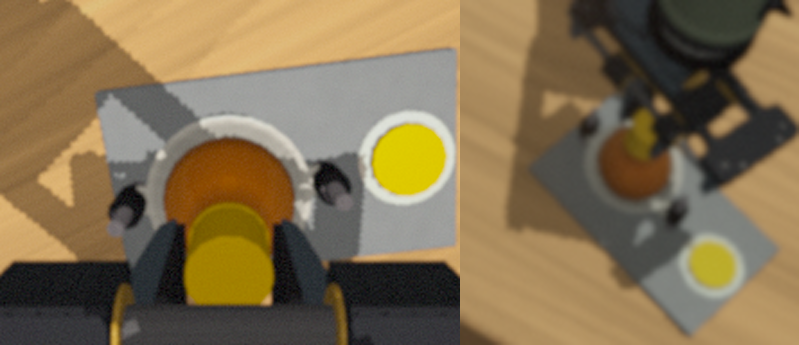

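The picture shows the ring down, with its posts standing out of the sleeves at (125,210) and (333,185), and the yellow flask seated upright and centred at (230,190). The force jumped to 25 N with almost no more travel, so the ring is at its stop. I'll hand it in.

```bash
python3 -c "
from workcell import env
print(env.job_done())"
```

```text
the job is handed in; nothing more can be done
None
```

The yellow flask (the dock's disc is yellow) is upright in the grey dock's ring, pressed down to the stop with about 25 N and still gripped; the job was handed in at about 10 s with no verdict returned.

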